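# Set the running fit of a slide-carrier guide

### The job

Choose the one slide carrier that fits the guide of the viewing stage, with just a little play, and lay it flat between the guide blocks, centred lengthwise, leaving the other two where they lie. Then set its running clearance with the thumbscrew that stands on the adjustable guide block: turn the screw clockwise until it seats, back it off a quarter turn, and finish still gripping its head there, so that I can tighten the locknut below while you stop the screw from turning. Do not disturb the slide box, the cactus or the oil bottle.

Things in the scene. Friction and masses are not known exactly. Their poses are not given: they have to be found in the camera images.
- narrow_center (a point): Centre, half-way up, of a loose slide carrier: a flat aluminium frame 110 mm long (its x), 34 mm wide (its y) and 12 mm high, holding a glass slide 75 x 25 mm. It lies flat, z up, this point 6 mm above its underside. The three carriers differ only in width (34, 46, 58 mm). Grip it across its width at mid-length.
- middle_center (a point): Centre, half-way up, of a loose slide carrier: a flat aluminium frame 110 mm long (its x), 46 mm wide (its y) and 12 mm high, holding a glass slide 75 x 38 mm. It lies flat, z up, this point 6 mm above its underside. The three carriers differ only in width (34, 46, 58 mm). Grip it across its width at mid-length.
- wide_center (a point): Centre, half-way up, of a loose slide carrier: a flat aluminium frame 110 mm long (its x), 58 mm wide (its y) and 12 mm high, holding a glass slide 75 x 50 mm. It lies flat, z up, this point 6 mm above its underside. The three carriers differ only in width (34, 46, 58 mm). Grip it across its width at mid-length.
- stage: The viewing stage: a dark plate 200 (x) x 165 (y) x 14 mm, fixed on the desk at any yaw, with a 28 mm high lamp control box along its +x end; origin: centre of the plate's underside. Four aluminium guide blocks, 12 mm high, stand two on each side of the carrier channel: at y = 25 to 55 and -25 to -55 mm, x = 32 to 80 and -32 to -80 mm, so 64 mm between them is free for fingers.
- guide_center (a point): Centre of the carrier guide, on the stage plate's top face, 14 mm above the desk, z up. The channel runs along x, open at both ends, 50 mm wide between the blocks' inner faces, which are upright for the lowest 5 mm and then lean outward by about 4 mm as a lead-in. A carrier home in it rests on the plate: its underside at this height, its centre over this point, its x along this x.
- spade (a point): Middle of the thumbscrew's flat upright steel spade head, on its vertical axis: head 28 mm wide along this x, 8 mm thick along y, 13 mm up and down from here. Below: thin shank, brass locknut, adjustable guide block (top 25 mm below). In the guide frame the axis is at x -60, y -42 mm; this point is 37 mm over the plate. The frame turns with the screw; seated, x is parallel to the guide's. It keeps its height.
- thumbscrew (a joint): Angle of the thumbscrew in rad: 0 is seated (a firm stop), negative is backed off; turning clockwise seen from above raises it. It starts 0.9 to 2.2 rad short of the seat. A light friction of about 0.06 N m resists turning and holds it where it is left; at the seat the resistance rises steeply.
- slide_box: Bystander: closed blue plastic slide box 100 x 140 x 35 mm, loose on the desk; origin at the centre of its underside.
- cactus: Bystander: small cactus in a plain pot, 72 mm across and about 130 mm high, loose; origin at the centre of its underside.
- oil_bottle: Bystander: small amber glass bottle with a black cap, 30 mm across, 65 mm high, loose; origin at the centre of its underside.
Mind the look-alikes: they are no part of the job. Leave any black look-alike of the part that bears middle_center alone.

How it is judged:
On the way, in this order (a step that is already met when the one before it is completed fails the run):
1. the 46 mm carrier lies flat and centred in the guide, let go (x of middle_center in the frame of guide_center between -0.01 and 0.01 m and y of middle_center in the frame of guide_center between -0.004 and 0.004 m and z of middle_center in the frame of guide_center between 0.003 and 0.008 m and angle between the x axis of middle_center and the x axis of guide_center, either way round below 0.08 rad and angle between middle_center's own z axis and vertical below 0.05 rad and contact force between the fingers and carrier_middle below 0.2 N), for 0.2 s.
2. the thumbscrew is turned to its seat with the carrier in the guide (x of middle_center in the frame of guide_center between -0.01 and 0.01 m and y of middle_center in the frame of guide_center between -0.004 and 0.004 m and z of middle_center in the frame of guide_center between 0.003 and 0.008 m and angle between the x axis of middle_center and the x axis of guide_center, either way round below 0.08 rad and angle between middle_center's own z axis and vertical below 0.05 rad and value of joint thumbscrew above -0.08 rad), for 0.1 s.
3. the thumbscrew is backed off a quarter turn and gripped (x of middle_center in the frame of guide_center between -0.01 and 0.01 m and y of middle_center in the frame of guide_center between -0.004 and 0.004 m and z of middle_center in the frame of guide_center between 0.003 and 0.008 m and angle between the x axis of middle_center and the x axis of guide_center, either way round below 0.08 rad and angle between middle_center's own z axis and vertical below 0.05 rad and value of joint thumbscrew between -1.92 and -1.22 rad and contact force between the fingers and thumbscrew above 3 N), for 0.2 s.
At the end, for the whole second after the job is handed in: 46 mm carrier flat between the guide blocks (within 10 mm lengthwise, 4 mm crosswise, 0.08 rad); thumbscrew, once seated, now a quarter turn back (1.22 to 1.92 rad from its seat), still, and its head gripped by the fingers (over 3 N) (all of step 3 and velocity of joint thumbscrew between -0.05 and 0.05 rad/s); the arm keeps its last pose, push and grip.
It fails at once if another carrier is moved (distance of any of narrow_center, wide_center from where it was at the start of the episode above 0.03 m).
It fails at once if a bystander is disturbed (distance of any of slide_box, cactus, oil_bottle from where it was at the start of the episode above 0.03 m or angle between any of slide_box, cactus, oil_bottle's own z axis and vertical above 0.4 rad).
It also fails if it takes over 56 s, if anything falls off the work surface, if the arm or the gripper's body presses on something with over 40 N, if the wrist force passes 120 N, or if a joint passes its speed limit or range.

### The arm

A 7-joint arm with a two-finger parallel gripper is mounted at the origin on the work surface. World frame = base frame: x ahead of the robot, y to its left, z up, the work surface at z = 0. Lengths are in m, angles in rad, forces in N, time in s.
With the tool pointing down it reaches from about 0.4 to 0.75 m from the base axis. Payload 19.5 kg.
Tool frame: the origin (TCP) lies on the centre line of the jaws, within the pads' length; the fingertips stand 22 mm ahead of it and the grasp point (between the pads) lies 3 mm ahead of it (tip_reach is the distance from the TCP to the fingertips, in m); y points along the fingers, z is the direction in which the jaws open and shut, and the axes are right-handed (so a half turn about y gives the same grasp; the last joint's range is limited). The gripper opens to 85 mm and grips with 20 to 120 N. Pads are 22 mm wide; open, the fingers measure 114 mm over their backs; the gripper's body (76 mm by 85 mm) begins 54 mm behind the grasp point. The pads swing forward as they close: fully open they stand 13 mm farther back than shut.
Start: joints at [1.187, 0.707, -0.028, 1.485, 0.022, 0.951, -0.075], TCP at [0.193, -0.542, 0.253] pointing down, gripper open.
Joint ranges: [-2.71, 2.71], [-0.32, 2.16], [-1.57, 1.52], [0, 2.45], [-1.46, 4.6], [0, 2.02], [-2.83, 2.83]. Speed limits (rad/s): [1.89, 1.89, 2.57, 2.57, 3.01, 3.01, 3.01].

### API

Orientations are given as a unit quaternion [w, x, y, z].
In Python, from rig import * gives the robot as it stands. The module is installed in compiled form; this text tells all that it offers.
- The arm moves only by the tool apply_moves, never from a script. Its argument "commands" is a list of rows, each a list of 5 numbers: the opening in per cent of the stroke, from 0 (shut) to 100 (fully open), then the shift along the world's x, y, z in m, then the turn about the world's z in rad. In form: [[hand, dx, dy, dz, yaw], ...]. A call has 1 to 5 rows; each row is the pose to reach, as a shift and turn from the pose commanded when the call began; what a row does not reach only later rows make up. A row lasts 1/8 s, in which the tool goes at most 62.5 mm and 10.7 degrees, less where a joint would pass 70% of its speed; a pose out of reach is approached as far as the arm can. A call with a gripper value outside its range is refused whole. The fingers move at their own pace and stop on an object; "newtons" is the grip in N (left out, the last holds). Time passes only in rows, so rows that repeat a pose let the fingers close. It gives the time, the measured TCP pose, the force and the opening at its end, in the units of the state.
- state(): the state, without advancing time (a new reading comes with each control period).
- capture(name): name is "side" or "top"; returns (picture, depth): 400x640x3 uint8, red, green, blue; 400x640 float32, m along the optical axis (not along the pixel's ray), 0 where there is no reading.
- calibration(name): a dict with "fx", "fy", "cx", "cy" (pixels), "distortion" ([k1, k2, p1, p2, k3] as OpenCV has them; the pictures are not rectified), "extrinsics" (4x4, takes a point from camera to world coordinates). Camera axes: x right, y down, z forward; pixel columns grow to the right and rows downward; lengths in m; the calibration is good to about 2 mm. A picture is of the moment at which its call begins. calibration takes no time and is no camera call.
- finish_job(): hands the job in, once; it reports no verdict.
The state is a dict: "time_s": time; "joint_positions": joint angles; "qvel": joint speeds; "joint_torque": joint torques, N m; "tcp_pos": TCP position; "orientation": TCP orientation; "force": force on the tool from outside, world axes, zero at the start; "ft_torque": the same for the moment, N m; "grip_width": finger opening in m.
Only numpy, scipy, OpenCV 4.12 (cv2) and the standard library are available. Lean on these libraries where they do the work, as an engineer would, in place of code of your own. Each camera call takes 0.05 s, during which the arm holds its last target.

## Working session

There is one attempt and no reset: what is moved stays moved. The work goes in short steps, Python scripts to look and compute and a tool call to move; the robot and the scene stay as the last step left them, time stands still between calls to the robot, and variables do not carry over. Pictures are saved under pics/ and viewed, and the job is handed in when it is done.

Besides the shell and the picture viewer there is one more tool, called as name([rows], argument=value, ...), one row to a line, values as JSON. apply_moves: Moves the arm, as the interface text tells. Its arguments: {"type":"object","properties":{"commands":{"type":"array","items":{"type":"array","items":{"type":"number"}}},"newtons":{"type":"number"}},"required":["commands"]}

```bash
mkdir -p pics; ls; cat > h.py <<'E'
from rig import *
import numpy as np, cv2
def cam(n):
    c=calibration(n); K=np.array([[c['fx'],0,c['cx']],[0,c['fy'],c['cy']],[0,0,1.]]); return K,np.array(c['distortion'],float),np.array(c['extrinsics'],float)
def ray(n,uv):
    K,d,E=cam(n); p=cv2.undistortPoints(np.array(uv,float).reshape(-1,1,2),K,d).reshape(-1,2)
    r=np.c_[p,np.ones(len(p))]@E[:3,:3].T; return E[:3,3],r
def onz(n,uv,z):
    o,r=ray(n,uv); return o+r*((z-o[2])/r[:,2])[:,None]
def proj(n,P):
    K,d,E=cam(n); R=E[:3,:3].T; t=-R@E[:3,3]
    return cv2.projectPoints(np.array(P,float).reshape(-1,1,3),cv2.Rodrigues(R)[0],t,K,d)[0].reshape(-1,2)
def pts(n,depth):
    h,w=depth.shape; v,u=np.mgrid[:h,:w]; o,r=ray(n,np.c_[u.ravel(),v.ravel()]); P=o+r*depth.reshape(-1,1); return P.reshape(h,w,3)
E
python3 - <<'E'
from h import *
print(state())
for n in ['side','top']:
    p,d=capture(n); cv2.imwrite(f'pics/{n}0.png',p[:,:,::-1]); np.save(f'{n}0_d.npy',d); np.save(f'{n}0_p.npy',p)
    c=calibration(n); print(n,c['fx'],c['cx'],c['cy'],c['distortion'],np.round(c['extrinsics'],3).tolist(),(d>0).mean())
E
```

```text
pics
{'time_s': 0.0, 'joint_positions': array([ 1.1872574 ,  0.70710036, -0.02762019,  1.48496933,  0.02199509,
        0.95089307, -0.07550864]), 'qvel': array([-2.56056456e-04, -8.97407107e-04, -1.64013834e-03, -1.09905568e-04,
        1.03318166e-03, -3.74533015e-06,  1.29207727e-03]), 'joint_torque': array([-8.41607089e-04, -8.83209372e+01,  1.23327624e+00, -2.36164480e+01,
        1.66214467e-02,  6.49568203e-03, -9.95325354e-05]), 'tcp_pos': array([ 0.19267875, -0.54151628,  0.25283592]), 'orientation': array([ 0.12019366, -0.12034114,  0.69717413, -0.69643358]), 'force': array([ 0.39621593, -0.30993398,  0.28085778]), 'ft_torque': array([ 0.00361055, -0.02259349,  0.02557271]), 'grip_width': 0.08533253120345531}
side 405.67984533523844 318.5650983815406 203.48585409526498 [-0.10647222  0.          0.          0.          0.        ] [[-0.684, -0.421, 0.596, 0.062], [-0.729, 0.404, -0.552, 0.557], [-0.008, -0.812, -0.583, 0.574], [0.0, 0.0, 0.0, 1.0]] 0.99611328125
top 479.9730887595966 311.9921342481789 200.39128331171247 [-0.01992637  0.          0.          0.          0.        ] [[-0.004, -0.989, 0.147, 0.397], [-1.0, 0.004, 0.002, 0.093], [-0.003, -0.147, -0.989, 1.084], [0.0, 0.0, 0.0, 1.0]] 0.99578125
```

View pics/top0.png

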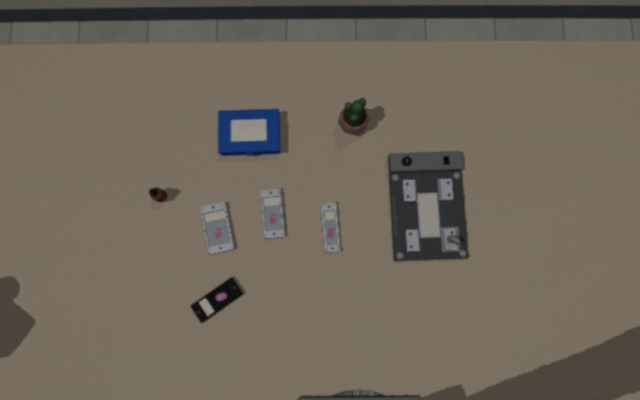

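View pics/side0.png

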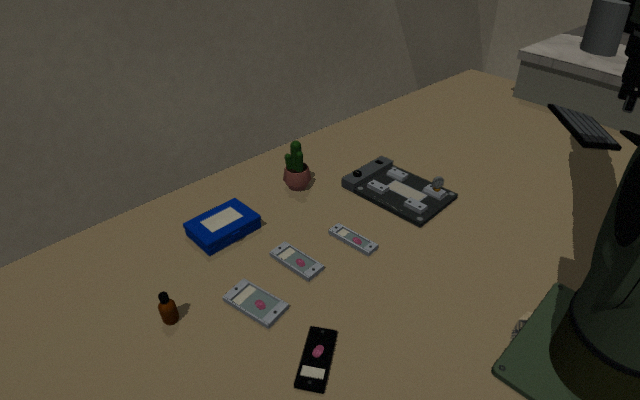

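The top view shows the wide (217,228), middle (272,214) and narrow (331,227) carriers, a black look-alike (217,299), and the stage (428,207) with the thumbscrew near (452,239). Next I'll measure them.

```bash
python3 - <<'E'
from h import *
p=np.load('top0_p.npy'); d=np.load('top0_d.npy'); P=pts('top',d)
a=cv2.resize(p[140:270,180:480],None,fx=2.6,fy=2.6,interpolation=cv2.INTER_CUBIC); cv2.imwrite('pics/top0c.png',np.clip(a[:,:,::-1]*1.6,0,255))
a=cv2.resize(p[145:265,385:475],None,fx=5,fy=5,interpolation=cv2.INTER_CUBIC); cv2.imwrite('pics/top0s.png',np.clip(a[:,:,::-1]*1.6,0,255))
s=np.load('side0_p.npy')
a=cv2.resize(s[145:230,330:470],None,fx=5.5,fy=5.5,interpolation=cv2.INTER_CUBIC); cv2.imwrite('pics/side0s.png',np.clip(a[:,:,::-1]*1.6,0,255))
Z=P[:,:,2]
print('desk z',np.median(Z[300:350,300:400]))
# carriers via height
m=((Z>0.005)&(Z<0.02)).astype(np.uint8); m[:, :180]=0; m[:175]=0;m[320:]=0
n,l,st,c=cv2.connectedComponentsWithStats(m)
for i in range(1,n):
    if st[i,4]>100: 
        ys,xs=np.where(l==i); q=P[ys,xs]; r=cv2.minAreaRect(q[:,:2].astype(np.float32)*1000)
        print(i,st[i],c[i],np.median(q[:,2]),r)
E
```

```text
desk z -0.0004978388836048842
1 [ 389  175   80   86 5114] [426.85901447 217.66640594] 0.013712279333310318 ((519.7928466796875, -165.87628173828125), (194.64891052246094, 170.32542419433594), 1.6536232233047485)
23 [261 189  23  50 873] [272.03207331 213.02520046] 0.009232851692873023 ((528.3403930664062, 186.02630615234375), (109.90797424316406, 43.87582778930664), 5.020479202270508)
45 [ 200  202   35   53 1144] [216.93094406 227.43356643] 0.008865995478656519 ((496.3439636230469, 309.52838134765625), (110.00395202636719, 58.97837829589844), 11.853594779968262)
47 [321 203  19  50 695] [329.67194245 227.34532374] 0.009496787052945876 ((495.8467712402344, 56.37261962890625), (109.67286682128906, 34.243621826171875), 4.3861470222473145)
158 [190 277  54  43 980] [216.55918367 299.44387755] 0.00902400661344216 ((336.7729187011719, 306.9001159667969), (46.17127990722656, 111.41062927246094), 34.74367904663086)[ WARN:0@0.237] global loadsave.cpp:1063 imwrite_ Unsupported depth image for selected encoder is fallbacked to CV_8U.
```

View pics/top0c.png

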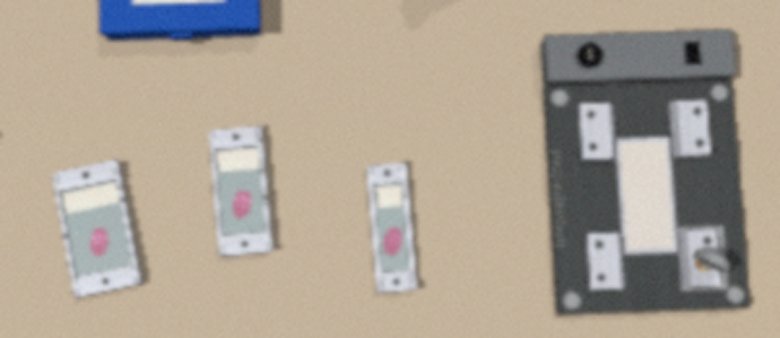

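View pics/top0s.png

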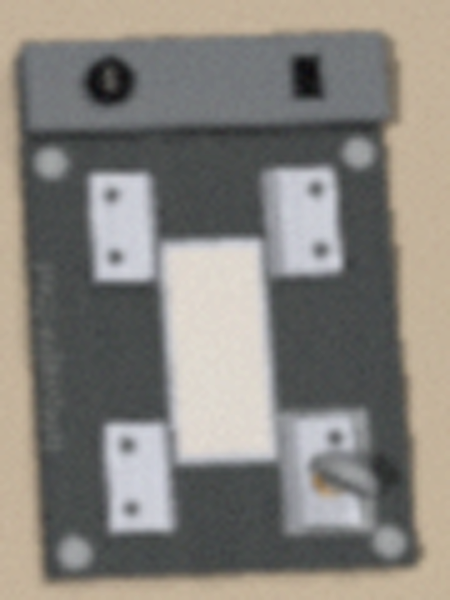

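View pics/side0s.png

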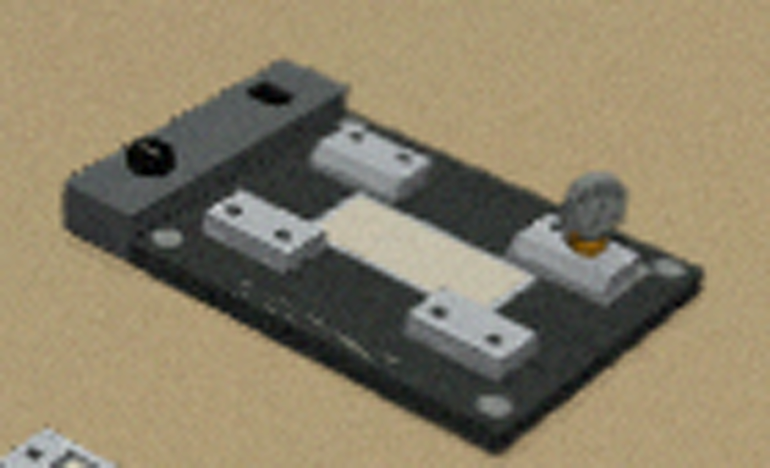

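The 46 mm carrier has measured width 43.9 mm and length 110 mm, so it is identified. Next, stage and carrier centres in both views.

```bash
cat > meas.py <<'E'
from h import *
def stage(n,p,roi,disp=True):
    hsv=cv2.cvtColor(p,cv2.COLOR_RGB2HSV).astype(int); out={}
    u0,v0,u1,v1=roi
    M=np.zeros(p.shape[:2],bool); M[v0:v1,u0:u1]=1
    v=hsv[:,:,2]
    m=(M&(v>95)).astype(np.uint8)
    k,l,st,c=cv2.connectedComponentsWithStats(m,connectivity=4)
    for i in range(1,k):
        if st[i,4]>12: 
            s=hsv[:,:,1][l==i].mean(); print(n,i,st[i],np.round(c[i],2),'S%.0f V%.0f'%(s,v[l==i].mean()),'z14',np.round(onz(n,c[i],.014)[0],4),'z26',np.round(onz(n,c[i],.026)[0],4))
E
python3 - <<'E'
from meas import *
stage('top',np.load('top0_p.npy'),(391,172,464,258))
stage('side',np.load('side0_p.npy'),(345,160,455,222))
E
```

```text
top 1 [462 172   2  15  17] [462.88 178.24] S52 V108 z14 [ 0.6055 -0.2471  0.014 ] z26 [ 0.6032 -0.2433  0.026 ]
top 4 [439 179  14  21 260] [445.28 188.96] S12 V122 z14 [ 0.581 -0.206  0.014] z26 [ 0.5789 -0.2026  0.026 ]
top 5 [403 180  13  21 245] [409.08 189.91] S12 V125 z14 [ 0.5791 -0.1238  0.014 ] z26 [ 0.5771 -0.1214  0.026 ]
top 6 [417 193  24  45 919] [428.27 214.73] S15 V133 z14 [ 0.5225 -0.1651  0.014 ] z26 [ 0.5211 -0.1622  0.026 ]
top 7 [442 228  17  23 230] [448.61 238.58] S12 V114 z14 [ 0.4688 -0.2084  0.014 ] z26 [ 0.468 -0.205  0.026]
top 8 [406 230  14  21 251] [412.32 240.01] S12 V126 z14 [ 0.466  -0.1273  0.014 ] z26 [ 0.4652 -0.1248  0.026 ]
top 9 [391 233   2  25  33] [391.24 247.06] S53 V109 z14 [ 0.4506 -0.0799  0.014 ] z26 [ 0.45   -0.0779  0.026 ]
top 12 [398 253   4   5  15] [399.47 255.13] S6 V100 z14 [ 0.4326 -0.0976  0.014 ] z26 [ 0.4322 -0.0955  0.026 ]
side 1 [345 160  27  15 218] [353.78 164.72] S82 V107 z14 [ 0.6993 -0.1657  0.014 ] z26 [ 0.6857 -0.1502  0.026 ]
side 2 [ 394  160   61   32 1040] [430.88 169.59] S83 V108 z14 [ 0.5384 -0.2974  0.014 ] z26 [ 0.5282 -0.279   0.026 ]
side 4 [389 169  18   8  72] [397.53 172.54] S11 V107 z14 [ 0.5912 -0.2195  0.014 ] z26 [ 0.5799 -0.2029  0.026 ]
side 5 [368 180  59  30 570] [403.48 192.22] S23 V115 z14 [ 0.5235 -0.1558  0.014 ] z26 [ 0.5136 -0.1405  0.026 ]
side 6 [425 184  10   8  33] [429.24 187.73] S9 V105 z14 [ 0.4907 -0.2192  0.014 ] z26 [ 0.4815 -0.2026  0.026 ]
side 7 [ 345  189   61   33 1025] [365.18 210.48] S83 V108 z14 [ 0.539 -0.031  0.014] z26 [ 0.5287 -0.0184  0.026 ]
side 8 [439 189   6   6  20] [441.35 191.6 ] S10 V103 z14 [ 0.4597 -0.2265  0.014 ] z26 [ 0.4511 -0.2097  0.026 ]
side 12 [430 201  25  21 276] [445.79 214.45] S83 V107 z14 [ 0.4003 -0.1533  0.014 ] z26 [ 0.393  -0.1381  0.026 ]
```

```bash
python3 - <<'E'
from meas import *
from scipy.spatial.transform import Rotation as R
p=np.load('top0_p.npy'); d=np.load('top0_d.npy'); P=pts('top',d)
s=state(); q=s['orientation']; M=R.from_quat([q[1],q[2],q[3],q[0]]).as_matrix(); print('tool axes cols\n',np.round(M,3)); print('j7 tool z yaw',np.arctan2(M[1,2],M[0,2]))
def rect(m,n,z,name):
    cs,_=cv2.findContours(m.astype(np.uint8),cv2.RETR_EXTERNAL,cv2.CHAIN_APPROX_NONE); c=max(cs,key=cv2.contourArea)
    ys,xs=np.where(cv2.drawContours(np.zeros(m.shape,np.uint8),[c],-1,1,-1)>0)
    W=onz(n,np.c_[xs,ys],z)[:,:2]; mu=W.mean(0); ev,V=np.linalg.eigh(np.cov((W-mu).T)); v=V[:,1]*np.sign(V[0,1])
    print(name,mu.round(4),'yaw',round(np.arctan2(v[1],v[0]),4),'size',np.sqrt(12*ev[::-1]).round(4))
    return mu
hsv=cv2.cvtColor(p,cv2.COLOR_RGB2HSV).astype(int)
for nm,(u0,v0,u1,v1) in dict(middle=(255,183,292,245),narrow=(314,197,348,258),wide=(195,196,240,258)).items():
    m=np.zeros(d.shape,bool); m[v0:v1,u0:u1]=(hsv[v0:v1,u0:u1,1]<50); rect(m,'top',.012,nm)
m=np.zeros(d.shape,bool); m[193:238,417:441]=hsv[193:238,417:441,2]>100
rect(m,'top',.014,'diffuser')
m=np.zeros(d.shape,bool); m[150:262,385:470]=hsv[150:262,385:470,1]<45
rect(m,'top',.014,'plate')
# spade from depth both cams
for n,(u0,v0,u1,v1) in dict(top=(430,220,475,255),side=(425,170,455,205)).items():
    dd=np.load(n+'0_d.npy'); Q=pts(n,dd)[v0:v1,u0:u1].reshape(-1,3); 
    Q=Q[(Q[:,2]>.036)&(Q[:,2]<.075)]
    mu=Q.mean(0); C=np.cov((Q[:,:2]-mu[:2]).T); ev,V=np.linalg.eigh(C); v=V[:,1]
    print(n,len(Q),mu.round(4),Q.min(0).round(3),Q.max(0).round(3),'axis',np.degrees(np.arctan2(v[1],v[0])),np.sqrt(ev))
E
```

```text
tool axes cols
 [[-0.942 -0.     0.335]
 [-0.335  0.001 -0.942]
 [-0.    -1.    -0.001]]
j7 tool z yaw -1.229027651778975
middle [0.5283 0.1854] yaw 0.0918 size [0.1161 0.0536]
narrow [0.4957 0.0552] yaw 0.0798 size [0.1151 0.0408]
wide [0.4963 0.3097] yaw 0.2021 size [0.116  0.0658]
diffuser [ 0.5228 -0.1648] yaw 0.0305 size [0.0993 0.0459]
plate [ 0.544  -0.1639] yaw 0.0113 size [0.246 0.167]
top 78 [ 0.463  -0.2061  0.0553] [ 0.454 -0.222  0.036] [ 0.473 -0.194  0.067] axis 58.809648166174405 [0.00263455 0.00775908]
side 116 [ 0.4629 -0.2041  0.052 ] [ 0.454 -0.218  0.037] [ 0.474 -0.191  0.065] axis 57.52679514020603 [0.00230772 0.00806015]
```

apply_moves([
  [100,0.05,0.035,0,-0.1],
  [100,0.1,0.07,0,-0.2],
  [100,0.15,0.105,0,-0.252],
  [100,0.19,0.15,0,-0.252],
  [100,0.22,0.2,0,-0.252],
], newtons=30)

```text
time_s: 0.72
tcp_pos: [0.4141, -0.3399, 0.2529]
orientation: [0.032, -0.032, 0.707, -0.706]
force: [0.5, -1.2, -0.3]
grip_width: 0.0852
```

apply_moves([
  [90,0.02,0.058,0,0],
  [80,0.04,0.115,0,0],
  [65,0.06,0.17,0,0],
  [65,0.08,0.228,0,0],
  [65,0.1,0.285,-0.01,0],
])

```text
time_s: 1.35
tcp_pos: [0.5133, -0.0548, 0.2435]
orientation: [-0.032, 0.031, -0.706, 0.706]
force: [0.9, -0.2, -0.8]
grip_width: 0.0556
```

apply_moves([
  [65,0.005,0.06,-0.01,0],
  [65,0.01,0.12,-0.02,0],
  [65,0.015,0.18,-0.03,0],
  [65,0.015,0.235,-0.05,0],
  [65,0.015,0.242,-0.1,0],
])

```text
time_s: 1.98
tcp_pos: [0.5277, 0.1899, 0.1431]
orientation: [0.034, -0.033, 0.707, -0.705]
force: [1.4, -1.1, -1.3]
grip_width: 0.0552
```

apply_moves([
  [65,0.0,0,-0.03,0],
  [65,0,0,-0.06,0],
  [65,0,0,-0.06,0],
])

```text
time_s: 2.35
tcp_pos: [0.5268, 0.185, 0.0818]
orientation: [-0.031, 0.033, -0.706, 0.707]
force: [0.2, 0.0, 0.0]
grip_width: 0.0554
```

```bash
python3 - <<'E'
from h import *
s=state(); print(s['tcp_pos'],s['orientation'],s['time_s'])
for n,(u0,v0,u1,v1) in dict(side=(180,150,380,330),top=(190,150,360,290)).items():
    p,d=capture(n); np.save(n+'1_p.npy',p); np.save(n+'1_d.npy',d)
    a=cv2.resize(p[v0:v1,u0:u1],None,fx=3.3,fy=3.3,interpolation=cv2.INTER_CUBIC).astype(float)*1.6
    cv2.imwrite(f'pics/{n}1.png',np.clip(a[:,:,::-1],0,255).astype(np.uint8))
E
```

```text
[0.52683236 0.18495595 0.08178247] [-0.03057675  0.03282215 -0.70606917  0.70672066] 2.35
```

View pics/side1.png

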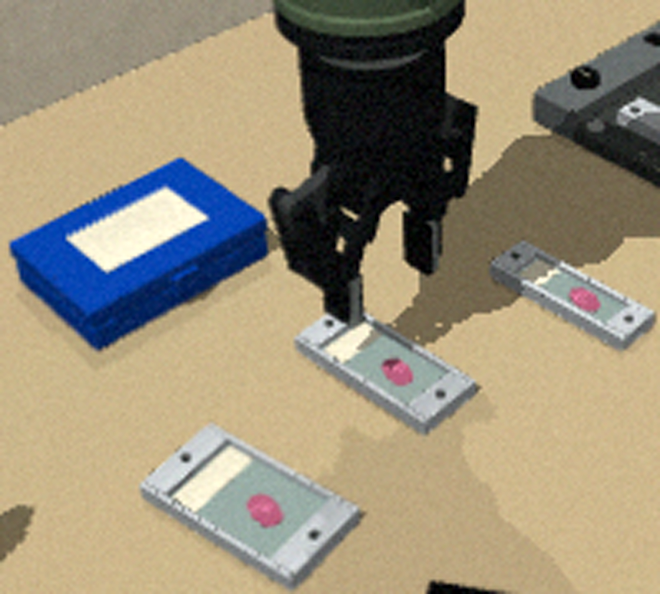

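View pics/top1.png

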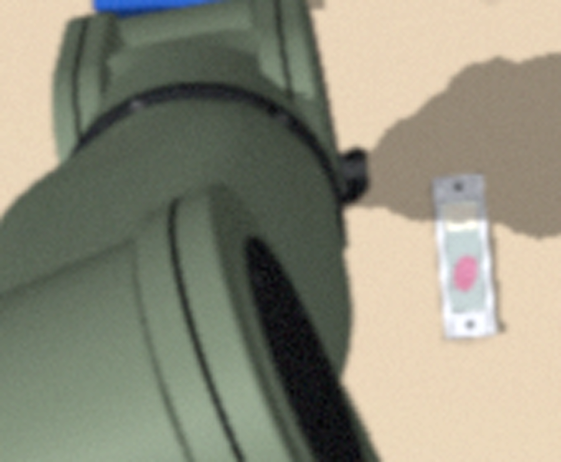

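```bash
python3 - <<'E'
from h import *
d=np.load('side1_d.npy');p=np.load('side1_p.npy'); Q=pts('side',d)
for nm,(u0,v0,u1,v1) in dict(left=(262,230,292,250),right=(300,215,316,235)).items():
    q=Q[v0:v1,u0:u1].reshape(-1,3); c=p[v0:v1,u0:u1].reshape(-1,3).max(1)
    k=(c<60)&(abs(q[:,0]-.527)<.04)&(abs(q[:,1]-.185)<.06)&(q[:,2]>.02); q=q[k]
    print(nm,len(q),np.percentile(q[:,2],[0,2,5,10]),np.median(q[q[:,2]<np.percentile(q[:,2],15)],0))
E
```

```text
left 231 [0.06672946 0.07218107 0.07383316 0.07704617] [0.51746632 0.22301252 0.07596795]
right 192 [0.0645414  0.06622852 0.06865872 0.07101503] [0.52749416 0.15752754 0.06972336]
```

apply_moves([
  [65,0.001,0.0005,-0.03,0],
  [65,0.001,0.0005,-0.05,0],
  [65,0.001,0.0005,-0.061,0],
  [65,0.001,0.0005,-0.061,0],
])

```text
time_s: 2.95
tcp_pos: [0.5289, 0.1858, 0.0227]
orientation: [0.032, -0.032, 0.706, -0.706]
force: [0.1, -0.6, 0.1]
grip_width: 0.0556
```

```bash
python3 - <<'E'
from h import *
s=state(); print(s['tcp_pos'],s['force'],s['time_s'])
for n,(u0,v0,u1,v1) in dict(side=(230,190,350,300)).items():
    p,d=capture(n)
    a=cv2.resize(p[v0:v1,u0:u1],None,fx=5,fy=5,interpolation=cv2.INTER_CUBIC).astype(float)*1.8
    cv2.imwrite(f'pics/{n}2.png',np.clip(a[:,:,::-1],0,255).astype(np.uint8))
E
```

```text
[0.52890902 0.18583009 0.02271189] [ 0.09568486 -0.59826194  0.09810052] 2.95
```

View pics/side2.png

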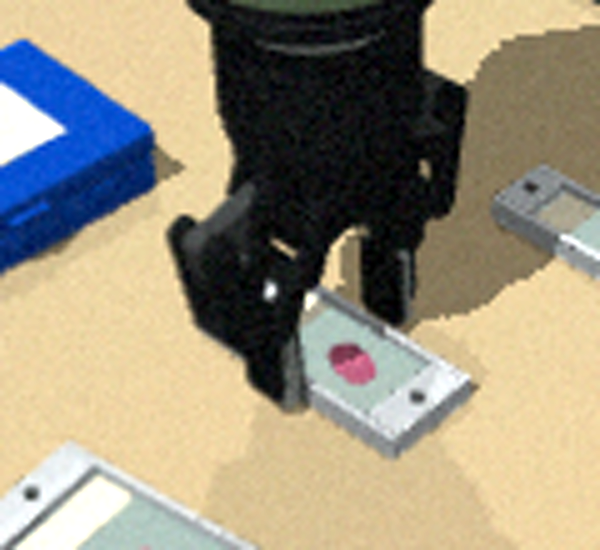

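The fingers straddle the middle carrier at mid-length, tips just above the desk. Closing now.

apply_moves([
  [45,0,0,-0.002,0],
  [40,0,0,-0.002,0],
  [40,0,0,-0.002,0],
  [40,0,0,-0.002,0],
], newtons=40)

```text
time_s: 3.5
tcp_pos: [0.5294, 0.186, 0.022]
orientation: [0.032, -0.031, 0.707, -0.706]
force: [-4.5, -0.5, 21.0]
grip_width: 0.0448
```

apply_moves([
  [40,0,0,0.02,0],
  [40,0,0,0.06,0],
  [40,0,0,0.11,0],
  [40,0,0,0.11,0],
])

```text
time_s: 4.0
tcp_pos: [0.5301, 0.1862, 0.1346]
orientation: [0.034, -0.03, 0.707, -0.706]
force: [1.0, -0.1, -1.5]
grip_width: 0.0449
```

```bash
python3 - <<'E'
from h import *
s=state(); print(s['tcp_pos'],s['force'],s['grip_width'])
for n,(u0,v0,u1,v1) in dict(side=(200,150,360,280)).items():
    p,d=capture(n)
    a=cv2.resize(p[v0:v1,u0:u1],None,fx=4.5,fy=4.5,interpolation=cv2.INTER_CUBIC).astype(float)*1.8
    cv2.imwrite(f'pics/{n}3.png',np.clip(a[:,:,::-1],0,255).astype(np.uint8))
E
```

```text
[0.53007972 0.18622063 0.13460083] [ 1.01128226 -0.09106244 -1.50140198] 0.04488121254064734
```

View pics/side3.png

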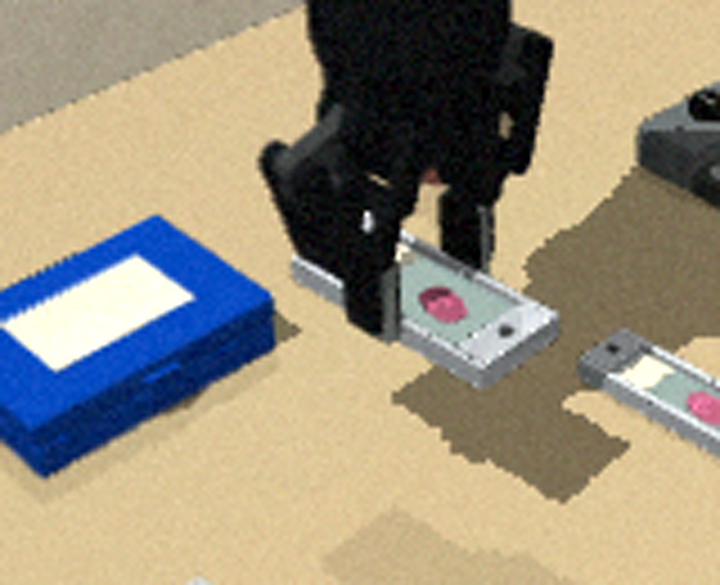

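apply_moves([
  [40,-0.002,-0.05,0,0],
  [40,-0.004,-0.11,0,0],
  [40,-0.006,-0.17,0,-0.03],
  [40,-0.006,-0.23,0,-0.06],
  [40,-0.006,-0.29,0,-0.06],
])

```text
time_s: 4.68
tcp_pos: [0.5222, -0.106, 0.13]
orientation: [0.01, -0.011, 0.707, -0.707]
force: [0.5, 0.0, -1.2]
grip_width: 0.0445
```

apply_moves([
  [40,0,-0.04,0,0],
  [40,0,-0.061,-0.02,0],
  [40,0,-0.061,-0.05,0],
  [40,0,-0.061,-0.055,0],
  [40,0,-0.061,-0.055,0],
])

```text
time_s: 5.3
tcp_pos: [0.5227, -0.1649, 0.0756]
orientation: [0.011, -0.011, 0.707, -0.707]
force: [-0.2, 0.4, -1.1]
grip_width: 0.0447
```

```bash
python3 - <<'E'
from h import *
from scipy.spatial.transform import Rotation as R
s=state(); q=s['orientation']; M=R.from_quat([q[1],q[2],q[3],q[0]]).as_matrix()
print(s['tcp_pos'],s['force'],s['grip_width'],s['time_s'],np.arctan2(M[1,2],M[0,2])+np.pi/2,M[2].round(3))
for n,(u0,v0,u1,v1) in dict(side=(330,120,490,240),top=(370,130,490,270)).items():
    p,d=capture(n); np.save(n+'4_p.npy',p);np.save(n+'4_d.npy',d)
    a=cv2.resize(p[v0:v1,u0:u1],None,fx=4.2,fy=4.2,interpolation=cv2.INTER_CUBIC).astype(float)*1.8
    cv2.imwrite(f'pics/{n}4.png',np.clip(a[:,:,::-1],0,255).astype(np.uint8))
E
```

```text
[ 0.52272488 -0.16491897  0.07558156] [-0.15989171  0.39598357 -1.09124224] 0.04473910536804058 5.3 0.030194762535973085 [ 0. -1. -0.]
```

View pics/side4.png

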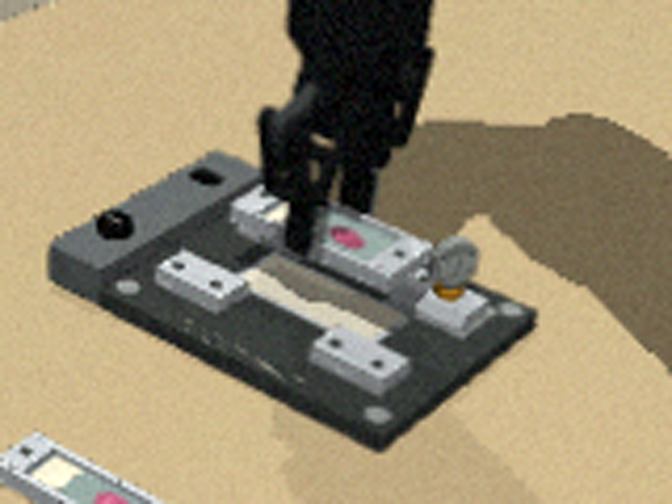

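View pics/top4.png

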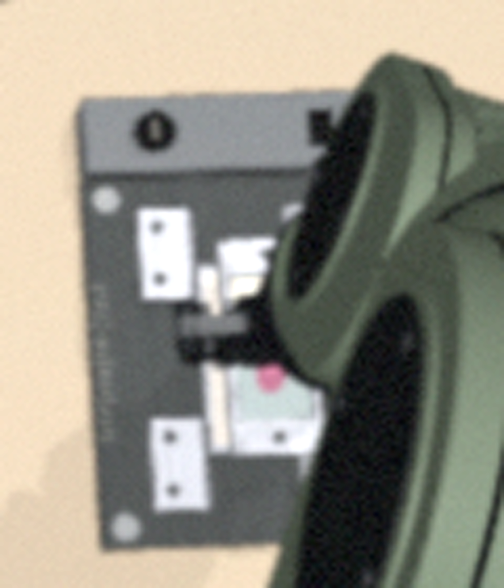

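apply_moves([
  [40,0,0,-0.015,0],
  [40,0,0,-0.027,0],
  [40,0,0,-0.033,0],
  [40,0,0,-0.033,0],
])

```text
time_s: 5.9
tcp_pos: [0.5225, -0.1652, 0.0418]
orientation: [0.01, -0.011, 0.707, -0.707]
force: [-1.1, 0.5, -0.8]
grip_width: 0.0447
```

```bash
python3 - <<'E'
from h import *
s=state(); print(s['tcp_pos'],s['force'],s['ft_torque'])
for n,(u0,v0,u1,v1) in dict(side=(330,130,470,240)).items():
    p,d=capture(n); np.save(n+'5_p.npy',p)
    a=cv2.resize(p[v0:v1,u0:u1],None,fx=5,fy=5,interpolation=cv2.INTER_CUBIC).astype(float)*1.8
    cv2.imwrite(f'pics/{n}5.png',np.clip(a[:,:,::-1],0,255).astype(np.uint8))
E
```

```text
[ 0.52249731 -0.16517264  0.04175272] [-1.10977836  0.45709838 -0.76195844] [0.05108282 0.00274883 0.04475739]
```

View pics/side5.png

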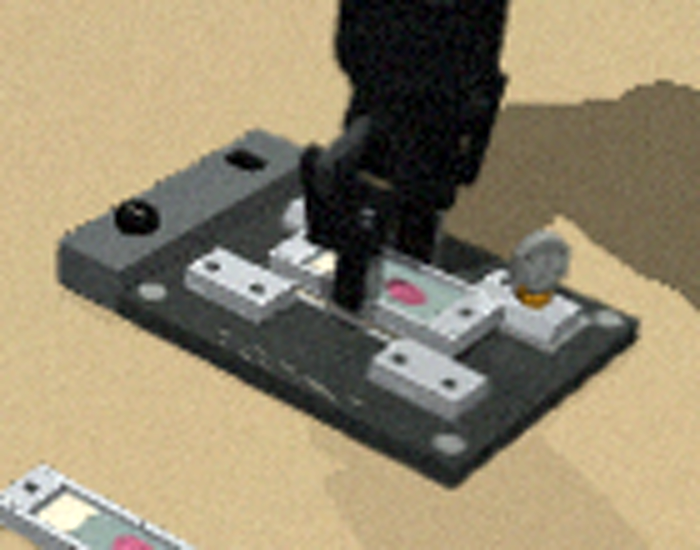

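apply_moves([
  [40,0,0,-0.003,0],
  [40,0,0,-0.005,0],
  [40,0,0,-0.006,0],
  [40,0,0,-0.006,0],
])

```text
time_s: 6.45
tcp_pos: [0.5227, -0.1652, 0.0363]
orientation: [0.011, -0.011, 0.707, -0.707]
force: [-0.3, 0.4, -0.1]
grip_width: 0.0447
```

apply_moves([
  [45,0,0,-0.001,0],
  [65,0,0,-0.001,0],
  [70,0,0,0,0],
  [70,0,0,0,0],
  [70,0,0,0.01,0],
])

```text
time_s: 7.08
tcp_pos: [0.5224, -0.1651, 0.0462]
orientation: [0.01, -0.011, 0.707, -0.707]
force: [0.4, 0.4, -0.2]
grip_width: 0.0595
```

apply_moves([
  [70,0,0,0.05,0],
  [70,0,0,0.1,0],
  [70,0,0.06,0.12,0],
  [70,0,0.12,0.12,0],
  [70,0,0.18,0.12,0],
])

```text
time_s: 7.7
tcp_pos: [0.5226, 0.0167, 0.1672]
orientation: [0.011, -0.01, 0.707, -0.707]
force: [1.0, 0.4, -0.8]
grip_width: 0.06
```

```bash
python3 - <<'E'
from h import *
s=state(); print(s['tcp_pos'],s['force'],s['time_s'])
for n,(u0,v0,u1,v1) in dict(side=(330,130,470,240),top=(370,140,490,270)).items():
    p,d=capture(n); np.save(n+'6_p.npy',p);np.save(n+'6_d.npy',d)
    a=cv2.resize(p[v0:v1,u0:u1],None,fx=4.6,fy=4.6,interpolation=cv2.INTER_CUBIC).astype(float)*1.8
    cv2.imwrite(f'pics/{n}6.png',np.clip(a[:,:,::-1],0,255).astype(np.uint8))
E
```

```text
[0.52260335 0.0166524  0.1672368 ] [ 1.03561059  0.42714594 -0.76977258] 7.7
```

View pics/side6.png

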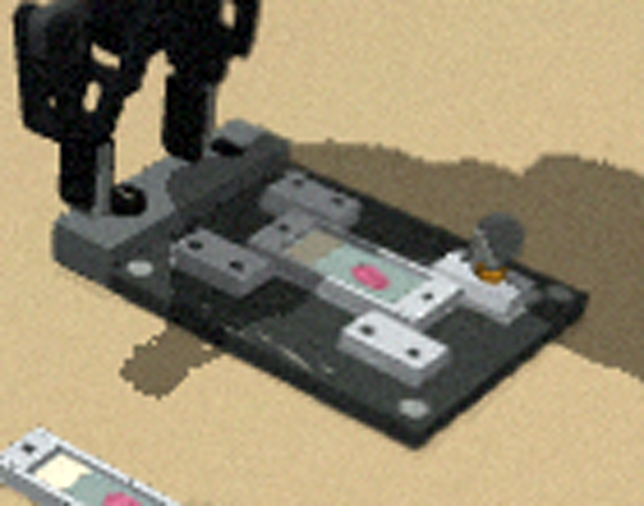

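View pics/top6.png

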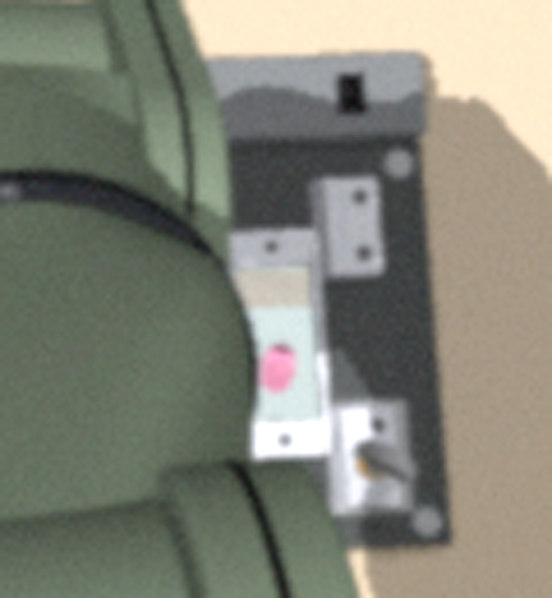

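```bash
python3 - <<'E'
from h import *
a=onz('top',[[429.1,193.5],[432,235.4]],.026); print('holes mid',a.mean(0),'yaw',np.arctan2(*(a[0]-a[1])[[1,0]]))
d=np.load('top6_d.npy'); Q=pts('top',d)
print('carrier z ends',np.median(Q[190:193,425:434,2]),np.median(Q[233:238,426:430,2]),'block',np.median(Q[181:198,441:450,2]),np.median(Q[230:236,444:452,2]))
for n,(u0,v0,u1,v1) in dict(top=(430,220,475,255),side=(425,170,455,205)).items():
    Q=pts(n,np.load(n+'6_d.npy'))[v0:v1,u0:u1].reshape(-1,3); 
    Q=Q[(Q[:,2]>.038)&(Q[:,2]<.075)]; mu=Q.mean(0); ev,V=np.linalg.eigh(np.cov((Q[:,:2]-mu[:2]).T)); v=V[:,1]
    r=cv2.minAreaRect((Q[:,:2]*1000).astype(np.float32))
    print(n,len(Q),mu.round(4),'axis',np.degrees(np.arctan2(v[1],v[0])),np.sqrt(ev),r)
E
```

```text
holes mid [ 0.52196301 -0.16725558  0.026     ] yaw 0.02881526119921587
carrier z ends 0.025315561934170283 0.025756917807057578 block 0.02554866434691383 0.02560205055229703
top 78 [ 0.4632 -0.206   0.0556] axis 58.719925494191465 [0.00258576 0.00786246] ((462.8192138671875, -207.10304260253906), (28.1435546875, 9.952159881591797), 59.18001937866211)
side 110 [ 0.463  -0.204   0.0527] axis 55.814876072704884 [0.0022123  0.00811939] ((463.3193359375, -205.90635681152344), (28.840349197387695, 10.083951950073242), 57.92537307739258)
```

apply_moves([
  [60,-0.01,-0.05,0,0.17],
  [50,-0.02,-0.1,0,0.34],
  [40,-0.035,-0.15,0,0.51],
  [40,-0.05,-0.2,0,0.68],
  [40,-0.0585,-0.2235,0,0.85],
])

```text
time_s: 8.43
tcp_pos: [0.463, -0.2118, 0.1668]
orientation: [-0.302, 0.302, -0.639, 0.64]
force: [-0.0, 0.9, 0.1]
grip_width: 0.0342
```

apply_moves([
  [40,0,0,-0.02,0.14],
  [40,0,0,-0.06,0.14],
  [40,0,0,-0.06,0.14],
])

```text
time_s: 8.8
tcp_pos: [0.4632, -0.2087, 0.1053]
orientation: [0.344, -0.346, 0.618, -0.616]
force: [-0.3, -0.5, 0.9]
grip_width: 0.0341
```

```bash
cat > look.py <<'E'
from h import *
import sys
from scipy.spatial.transform import Rotation as R
s=state(); q=s['orientation']; M=R.from_quat([q[1],q[2],q[3],q[0]]).as_matrix()
print(s['tcp_pos'],s['force'],s['ft_torque'],s['grip_width'],s['time_s'],'jaw yaw deg',np.degrees(np.arctan2(M[1,2],M[0,2])),'j',s['joint_positions'].round(2))
k=sys.argv[1]; box=list(map(int,sys.argv[2:6])); n='side'; u0,v0,u1,v1=box
p,d=capture(n); np.save(f'side{k}_d.npy',d); np.save(f'side{k}_p.npy',p)
f=min(780/(u1-u0),580/(v1-v0)); a=cv2.resize(p[v0:v1,u0:u1],None,fx=f,fy=f,interpolation=cv2.INTER_CUBIC).astype(float)*1.9
cv2.imwrite(f'pics/side{k}.png',np.clip(a[:,:,::-1],0,255).astype(np.uint8))
E
python3 look.py 7 350 100 480 220
```

```text
[ 0.46321858 -0.20867603  0.10525616] [-0.33153826 -0.53694001  0.86738911] [-0.0191931   0.072002   -0.00540472] 0.034061648422750446 8.8 jaw yaw deg -31.5807003973079 j [ 0.46  0.85 -0.18  1.87  0.32  0.45 -0.5 ]
```

View pics/side7.png

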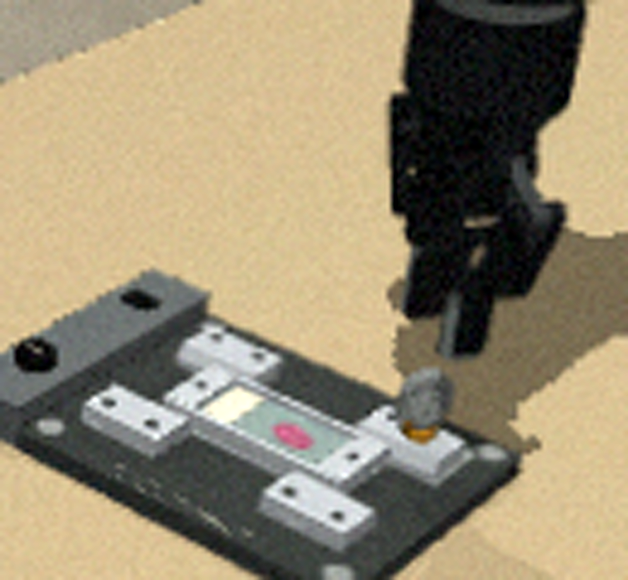

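apply_moves([
  [40,0,0,-0.015,0],
  [40,0,0,-0.03,0],
  [40,0,0,-0.045,0],
  [40,0,0,-0.045,0],
])

```text
time_s: 9.35
tcp_pos: [0.4638, -0.2084, 0.0602]
orientation: [0.345, -0.346, 0.618, -0.617]
force: [0.4, -0.1, -0.2]
grip_width: 0.034
```

```bash
python3 look.py 8 380 120 480 210
```

```text
[ 0.46379322 -0.20843353  0.06021302] [ 0.40414121 -0.05308773 -0.17487793] [-0.01173753 -0.02760574  0.00970486] 0.03401130130171207 9.35 jaw yaw deg -31.558050999090273 j [ 0.44  0.93 -0.14  1.89  0.34  0.34 -0.52]
```

View pics/side8.png

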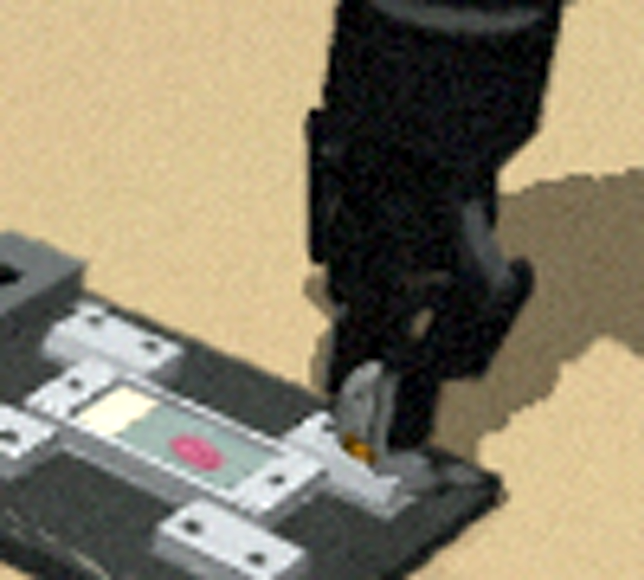

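apply_moves([
  [25,0,0,0,0],
  [12,0,0,0,0],
  [0,0,0,0,0],
  [0,0,0,0,0],
], newtons=25)

```text
time_s: 9.9
tcp_pos: [0.4639, -0.2085, 0.0617]
orientation: [0.345, -0.345, 0.617, -0.617]
force: [-3.2, 2.3, 7.4]
grip_width: 0.0071
```

```bash
python3 look.py 9 380 120 480 210
```

```text
[ 0.46392317 -0.20846297  0.0616636 ] [-3.19810522  2.31454991  7.44590338] [0.64467093 0.71345133 0.05581454] 0.007141848647568168 9.9 jaw yaw deg -31.559019670857126 j [ 0.44  0.93 -0.14  1.89  0.34  0.34 -0.52]
```

View pics/side9.png

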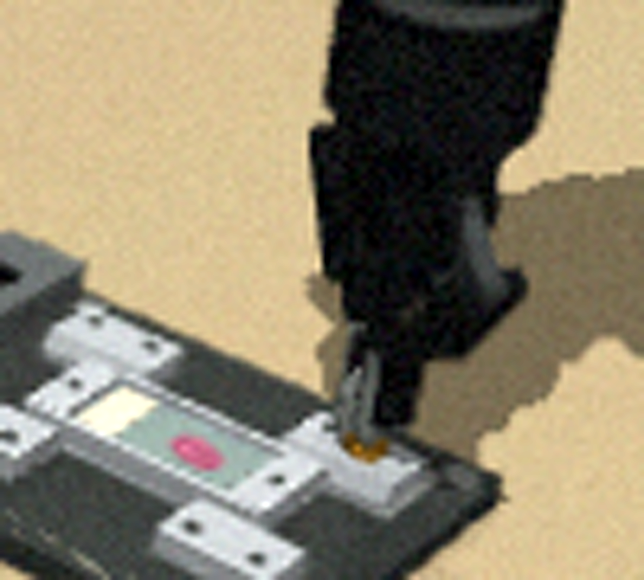

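apply_moves([
  [0,0,0,0,-0.15],
  [0,0,0,0,-0.3],
  [0,0,0,0,-0.45],
  [0,0,0,0,-0.6],
  [0,0,0,0,-0.7],
])

```text
time_s: 10.58
tcp_pos: [0.4636, -0.2081, 0.0617]
orientation: [0.111, -0.112, 0.699, -0.698]
force: [-5.9, 5.1, 8.7]
grip_width: 0.0076
```

```bash
python3 look.py 10 380 120 480 210
```

```text
[ 0.46358221 -0.20807979  0.06165375] [-5.87292033  5.13886791  8.73134263] [1.08993705 1.24946495 0.04916827] 0.007552284224120703 10.575 jaw yaw deg -71.89122669577569 j [ 0.37  0.93 -0.01  1.9   0.03  0.32 -0.92]
```

View pics/side10.png

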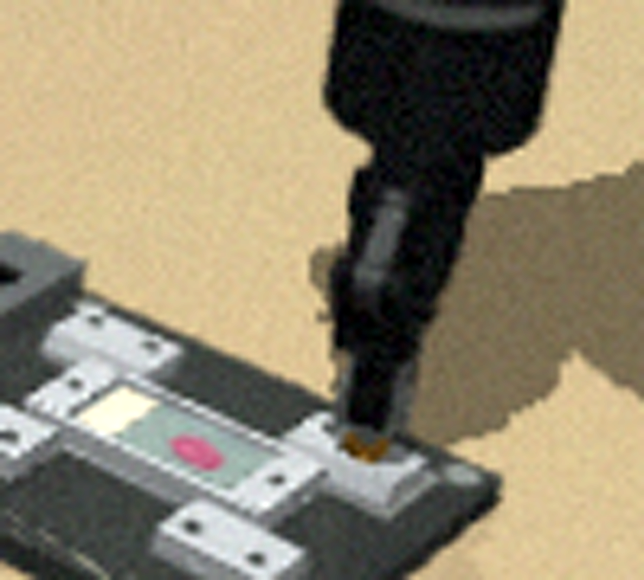

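apply_moves([
  [0,-0.001,0.001,0,-0.1],
  [0,-0.001,0.001,0,-0.2],
  [0,-0.001,0.001,0,-0.26],
  [0,-0.001,0.001,0,-0.26],
])

```text
time_s: 11.12
tcp_pos: [0.4634, -0.2077, 0.0617]
orientation: [-0.021, 0.021, -0.707, 0.707]
force: [-0.3, 0.2, 6.3]
grip_width: 0.0073
```

```bash
python3 look.py 11 380 120 480 210
```

```text
[ 0.46339812 -0.20774702  0.06167554] [-0.32773443  0.20360497  6.29935853] [ 0.08692189  0.17405375 -0.01500295] 0.007298135557072396 11.125 jaw yaw deg -86.62087928260573 j [ 0.34  0.93  0.03  1.9  -0.09  0.31 -1.07]
```

apply_moves([
  [0,0,0,0,-0.04],
  [0,0,0,0,-0.04],
])

```text
time_s: 11.42
tcp_pos: [0.4634, -0.2077, 0.0617]
orientation: [0.007, -0.007, 0.707, -0.707]
force: [-0.8, 0.5, 6.9]
grip_width: 0.0074
```

```bash
python3 look.py 12 380 120 480 210
```

```text
[ 0.46340544 -0.20769295  0.06166581] [-0.7598566   0.52810156  6.8823261 ] [0.08350955 0.22316908 0.11976314] 0.0073909050663648794 11.425 jaw yaw deg -88.86992993993084 j [ 0.34  0.93  0.04  1.9  -0.11  0.31 -1.09]
```

apply_moves([
  [0,0,0,0,-0.04],
  [0,0,0,0,-0.04],
])

```text
time_s: 11.72
tcp_pos: [0.4634, -0.2077, 0.0617]
orientation: [0.007, -0.007, -0.707, 0.707]
force: [-1.0, 0.3, 7.6]
grip_width: 0.0071
```

```bash
python3 look.py 13 380 120 480 210
```

```text
[ 0.46339512 -0.20768396  0.06170501] [-0.95378841  0.3421003   7.61010725] [-0.05689217  0.31386129  0.65070641] 0.0071083199253223865 11.725 jaw yaw deg -91.12698362950489 j [ 0.33  0.93  0.05  1.9  -0.13  0.31 -1.11]
```

apply_moves([
  [0,0,0,0,-0.05],
  [0,0,0,0,-0.05],
])

```text
time_s: 12.02
tcp_pos: [0.4634, -0.2077, 0.0617]
orientation: [0.024, -0.025, -0.707, 0.707]
force: [-0.9, 0.9, 8.4]
grip_width: 0.0073
```

```bash
python3 look.py 14 380 120 480 210
```

```text
[ 0.46340842 -0.20765454  0.06174927] [-0.9277701   0.91460277  8.35567909] [-0.05085829  0.38973401  1.13543837] 0.007333022199525024 12.025 jaw yaw deg -93.95900182954514 j [ 0.33  0.93  0.06  1.9  -0.15  0.31 -1.14]
```

View pics/side14.png

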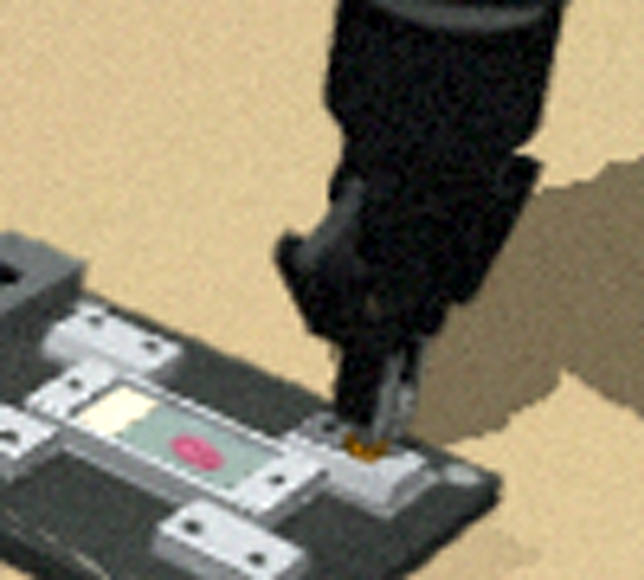

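The torque about z rises from 0.12 to 1.14 N m past a jaw yaw of about -88.5°, so the screw is seated, as the guide yaw predicts. Backing off to about +1.5°.

apply_moves([
  [0,0,0,0,0.15],
  [0,0,0,0,0.3],
  [0,0,0,0,0.45],
  [0,0,0,0,0.6],
  [0,0,0,0,0.75],
])

```text
time_s: 12.7
tcp_pos: [0.4636, -0.2082, 0.0617]
orientation: [-0.238, 0.237, -0.666, 0.666]
force: [0.1, -2.2, 3.9]
grip_width: 0.0076
```

apply_moves([
  [0,0,0,0,0.15],
  [0,0,0,0,0.3],
  [0,0,0,0,0.45],
  [0,0,0,0,0.6],
  [0,0,0,0,0.75],
])

```text
time_s: 13.32
tcp_pos: [0.4641, -0.2084, 0.0617]
orientation: [-0.465, 0.464, -0.532, 0.534]
force: [3.9, -4.8, 0.3]
grip_width: 0.0073
```

apply_moves([
  [0,0,0,0,0.1],
  [0,0,0,0,0.167],
  [0,0,0,0,0.167],
  [0,0,0,0,0.167],
  [0,0,0,0,0.167],
])

```text
time_s: 13.95
tcp_pos: [0.4642, -0.2084, 0.0617]
orientation: [0.507, -0.506, 0.493, -0.494]
force: [5.8, -4.4, -0.3]
grip_width: 0.0069
```

```bash
python3 look.py 15 340 110 480 220; python3 - <<'E'
from h import *
p,d=capture('top'); cv2.imwrite('pics/top15.png',p[:,:,::-1])
Q=pts('top',d); np.save('top15_d.npy',d)
E
```

```text
[ 0.46420799 -0.20839786  0.06170967] [ 5.83200775 -4.36534523 -0.33826153] [-0.96622611 -1.02101424  0.082372  ] 0.006891618284547492 13.95 jaw yaw deg 1.4811552500726124 j [ 0.5   0.94 -0.26  1.89  0.59  0.39 -0.18]
```

View pics/side15.png

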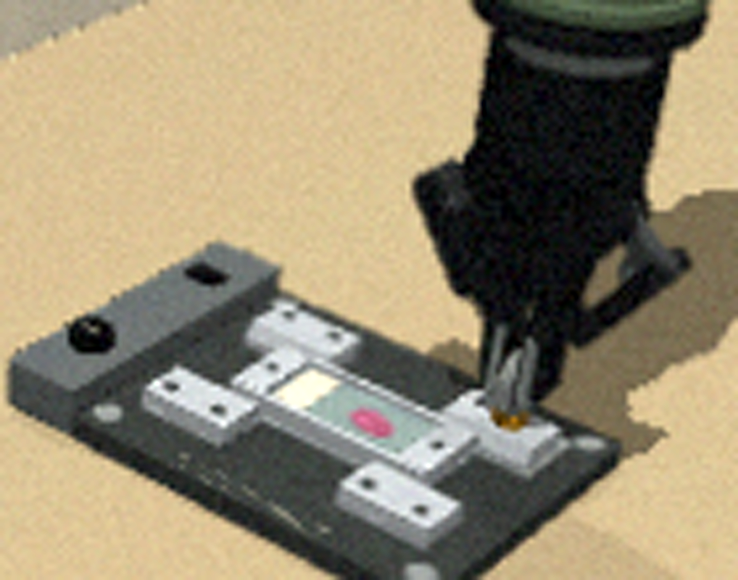

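View pics/top15.png

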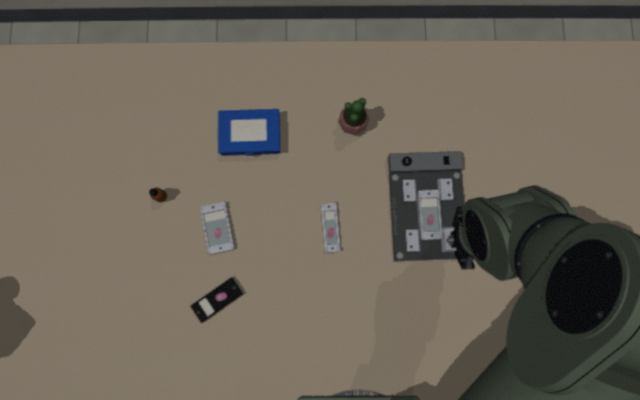

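```bash
python3 - <<'E'
from h import *
p=cv2.imread('pics/top15.png')[:,:,::-1]; Q=pts('top',np.load('top15_d.npy'))
hsv=cv2.cvtColor(np.ascontiguousarray(p),cv2.COLOR_RGB2HSV).astype(int)
m=np.zeros(p.shape[:2],bool); m[186:244,417:443]=hsv[186:244,417:443,2]>88
ys,xs=np.where(m); W=onz('top',np.c_[xs,ys],.026); r=cv2.minAreaRect((W[:,:2]*1000).astype(np.float32)); print(r)
print('carrier z',np.median(Q[192:198,424:432,2]),np.median(Q[233:238,426:434,2]))
s=state(); print(np.abs(s['qvel']).max(),s['grip_width'])
a=cv2.resize(p[180:250,395:470],None,fx=8,fy=8,interpolation=cv2.INTER_CUBIC).astype(float)*1.8; cv2.imwrite('pics/top15c.png',np.clip(a[:,:,::-1],0,255).astype(np.uint8))
E
```

```text
((522.1444702148438, -164.80484008789062), (55.8637580871582, 129.5929718017578), 87.50686645507812)
carrier z 0.025840173054670346 0.026290968191962083
0.0015925329562162666 0.007665723188389588
```

View pics/top15c.png

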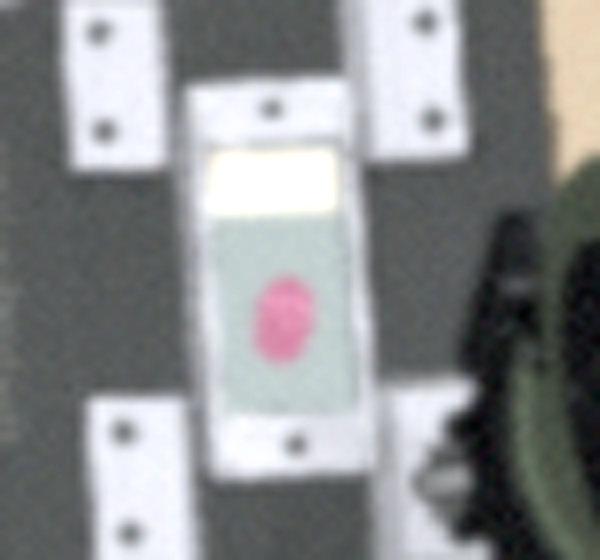

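```bash
python3 -c "
from rig import *
print(finish_job()); print(state()['time_s'])"
```

```text
the job is handed in; nothing more can be done
None
the job is handed in; nothing more can be done
```

The job is handed in at about 14 s: the 46 mm carrier is in the guide, and the thumbscrew is backed off a quarter turn with its head still gripped at 25 N. No verdict was reported.

- **Carrier:** In the last pictures it lies flat and centred between the four blocks, its top level with theirs at about 26 mm. An outline fit put its centre within about 1 mm of the guide centre. That outline also took in the visible side faces (130 × 56 mm against 110 × 46), so trust the centre less than the millimetre suggests. An earlier hand-picked reading of the two frame holes gave about 2 mm crosswise, which is within the 4 mm allowed.
- **Thumbscrew seat:** Turning clockwise, the resisting torque rose from about 0.1 to 1.1 N m past a jaw angle of about -88.5°. That agrees with the seat direction expected from the stage's orientation.
- **Back-off:** The jaws now stand at +1.5°, about 90° (1.57 rad) from the seat. I inferred the screw angle from the jaw angle and did not measure it separately. There is a steady sideways load of about 7 N on the grip, from roughly 1 mm of offset.
- **Other objects:** The other two carriers, the black look-alike, the slide box, the cactus and the bottle look unmoved in the final top view.

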